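# Open the descaler's child-safe cap

## Robot

A 6-joint arm with a two-finger parallel gripper is mounted at the origin on a cart in front of the work surface, level with it; the furniture and walls round the work are solid. World frame = base frame: x ahead of the robot, y to its left, z up, the work surface at z = 0. Lengths are in m, angles in rad, forces in N, time in s.
With the tool pointing down it reaches from about 0.425 to 1.125 m from the base axis. Payload 14.9 kg.
Tool frame: the origin (TCP) lies midway between the tips of the shut fingers; the grasp point (between the pads) lies 19 mm behind it; z points along the fingers, y is the line along which they close (so a half turn about z gives the same grasp; the last joint's range is limited). The gripper opens to 91 mm and grips with 3 to 60 N. Pads are 32 mm wide; open, the fingers measure 118 mm over their backs; the gripper's body (76 mm by 178 mm) begins 60 mm behind the grasp point.
Start: joints at [-1.162, 0.379, 1.734, -0, 1.028, -0.033], TCP at [0.299, -0.633, 0.179] pointing down, gripper open.
Joint ranges: [-2.77, 2.77], [-0.74, 2.19], [0, 2.66], [-1.06, 4.2], [0.31, 2.87], [-3.08, 3.08]. Speed limits (rad/s): [1.89, 1.89, 2.39, 3.14, 3.14, 3.14].

## Interface

Orientations are given as [roll, pitch, yaw] about the fixed x, y, z axes, in that order (R = Rz(yaw) Ry(pitch) Rx(roll)).
In Python, from cell import bot gives the robot as it stands. The module is installed in compiled form; this text tells all that it offers.
- The arm moves only by the tool jog_arm, never from a script. Its argument "rows" is one flat list of numbers, 7 for each row, row after row: the turn, a rotation vector about the tool's x, y, z in degrees, then the shift along the tool's x, y, z in cm, then the opening, from 0 (shut) to 1 (fully open). A call has 1 to 5 rows; each row is the pose to reach, as a shift and turn from the pose commanded when the call began, along the tool's axes at that moment; what a row does not reach only later rows make up. A row lasts 1/12 s, in which the tool goes at most 41.7 mm and 7.16 degrees, less where a joint would pass 70% of its speed; a pose out of reach is approached as far as the arm can. A call with a gripper value outside its range is refused whole. The fingers move at their own pace and stop on an object; "grip_force" is the grip in N (left out, the last holds). Time passes only in rows, so rows that repeat a pose let the fingers close. It gives the time, the measured TCP pose, the force, the opening and the grip force at its end, in the units of the state.
- bot.get_state(): the state, without advancing time (a new reading comes with each control period).
- bot.grab_frame(name): name is "side" or "top"; returns the picture (480x640x3 uint8, red, green, blue); there is no depth.
- bot.camera_params(name): a dict with "fx", "fy", "cx", "cy" (pixels), "position" and "orientation" of the camera in the world. Camera axes: x right, y up, looking along -z (the intrinsics and any distortion apply to the point x, -y, -z); pixel columns grow to the right and rows downward; lengths in m; the calibration is good to about 2 mm. A picture is of the moment at which its call begins. camera_params takes no time and is no camera call.
- bot.close_job(): hands the job in; it is judged then, once.
The state is a dict: "time": time; "joint_positions": joint angles; "joint_vel": joint speeds; "tau": joint torques, N m; "tool_pos": TCP position; "ee_rot": TCP orientation; "ft_force": force on the tool from outside, world axes, zero at the start; "wrist_torque": the same for the moment, N m; "gripper_width": finger opening in m; "finger_force": force on a finger pad.
Only numpy, scipy, OpenCV 4.12 (cv2) and the standard library are available. Lean on these libraries where they do the work, as an engineer would, in place of code of your own. Each camera call takes 0.05 s, during which the arm holds its last target. There are 200 camera calls.

## Task

The kettle is due for descaling: open the square descaler bottle that stands in the steel caddy. Press its ribbed safety cap down against the spring, keep it pressed and twist it a quarter turn anticlockwise (seen from above) to free it, then lift it straight off and finish still holding it in the gripper, level and motionless, about 6 cm clear above the middle of the bottle's mouth; do not put it down or let go. The bottle stays standing in its well, and the round bottle and everything else are left where they are.

Things in the scene. Friction and masses are not known exactly. Their poses are not given: they have to be found in the camera images.
- square_bottle: the descaler bottle: white plastic, SQUARE body 67 x 67 mm, 95 mm high, shoulder up to 108 mm; 0.9 kg, loose in one of the caddy's two square wells (the round bottle has the other; which is which varies), which keep it from turning. Origin: centre of its underside, z up, x and y along its sides. Its neck, 28 mm across, ends 138 mm above the origin; two lugs on it, to +x and -x, hold the cap
- safety_cap: the push-and-turn cap on the square bottle: loose, grey ribbed plastic, round, 54 mm across, 30 mm tall, 40 g. Origin: centre of its lower rim, z up. Locked, that is 120 mm above the bottle's origin (flat top at 150 mm) and its x axis is along the bottle's. It turns only when pressed down 4 to 7 mm, only ANTICLOCKWISE from above; free from 45 deg on, stops at about 135 deg
- cap_top (a point): centre of the cap's flat top, 30 mm above its lower rim. Locked, the cap cannot be lifted off: that lifts the bottle. A spring holds it up against the lugs (about 5 N, 9 N fully down); once free and let up, it rises by itself to about 6 mm above its locked height and lifts straight off
- mouth (a point): centre of the top of the square bottle's neck, 138 mm above the bottle's origin (z up). With the cap off, a spring plug 22 mm across stands 13 mm above it
- plug (a joint): the spring plug in the square bottle's neck, on which the cap's inside rests, in m: 0 with the cap locked at rest, grows as the cap is pressed down, 0.007 at the end stop, -0.006 with the cap free
- caddy: steel caddy fixed to the worktop: two wells 76 x 76 mm outside, 34 mm high, 70 mm inside, floor 3 mm thick, centres 62 mm to either side (+y and -y) of its origin, joined by a low deck. Origin: centre of its underside
- round_bottle: white ROUND bottle, 66 mm across, with an ordinary smooth grey cap 40 mm across; 142 mm tall in all; loose in the other well, to be left alone. Origin: centre of its underside
- amber_shot_glass: bystander, loose: small amber shot glass, 39 mm across, 52 mm tall, in front of the caddy. Origin: centre of its underside
- teal_mug: bystander, loose: teal mug, 68 x 99 x 73 mm with its handle, behind the caddy. Origin: centre of its underside
- coffee_jar: bystander, loose: glass coffee jar with wooden lid, 66 mm across, 106 mm tall, at the left. Origin: centre of its underside
- brown_jug: bystander, loose: little brown jug with handle, 62 x 90 x 93 mm, at the right. Origin: centre of its underside
- tumbler: bystander, loose: straight pale amber glass, 52 mm across, 84 mm tall, at the right. Origin: centre of its underside
- teaspoon: bystander, loose: steel teaspoon lying flat, 130 x 26 x 11 mm, at the left. Origin: centre of its underside
Not all that is in view belongs to the job. What is shaped like the safety_cap but yellow is not meant.

How it is judged:
By the outcome, as a careful person would: the job done as asked, in the order asked, and still so for the second after the job is handed in, while the arm keeps its last pose, push and grip.
It also fails if it takes over 35 s, if anything falls off the work surface, if the arm or the gripper's body presses on something with over 40 N, if the wrist force passes 120 N, or if a joint passes its speed limit or range.

## Working session

There is one attempt and no reset: what is moved stays moved. The work goes in short steps, Python scripts to look and compute and a tool call to move; the robot and the scene stay as the last step left them, time stands still between calls to the robot, and variables do not carry over. Pictures are saved under pics/ and viewed, at most 10 in all, crops included, and the job is handed in when it is done.

Besides the shell and the picture viewer there is one more tool, called after "Call:" as name(argument=value, ...), one argument or row to a line, values as JSON. jog_arm: Moves the arm, as the interface text tells. Its arguments: {"type":"object","properties":{"rows":{"type":"array","items":{"type":"number"}},"grip_force":{"type":"number"}},"required":["rows"]}

```bash
mkdir -p pics; python3 - <<'E'
from cell import bot
import cv2
for n in("top","side"):
    cv2.imwrite(f"pics/{n}0.png",bot.grab_frame(n)[:,:,::-1]); print(n,bot.camera_params(n))
print(bot.get_state())
E
```

```text
top {'fx': 519.041033057529, 'fy': 519.041033057529, 'cx': 317.5038895528292, 'cy': 235.0512519534739, 'position': array([0.35032212, 0.05036839, 1.40276557]), 'orientation': array([ 0.1098069 , -0.00306921, -1.57829723])}
side {'fx': 501.5706291278403, 'fy': 501.5706291278403, 'cx': 327.2077457971879, 'cy': 243.62954882940977, 'position': array([0.18976521, 1.17121048, 0.96590854]), 'orientation': array([ 0.94552497,  0.01170739, -2.85687716])}
{'time': 0.1, 'joint_positions': array([-1.16232045e+00,  3.79342091e-01,  1.73471229e+00, -3.57158003e-05,
        1.02853817e+00, -3.33064869e-02]), 'joint_vel': array([-0.00222591, -0.00336292, -0.00083066, -0.00068271,  0.00055302,
       -0.00164071]), 'tau': array([-5.24847710e-03, -7.65039396e+01, -4.35297310e+01,  6.51087658e-02,
        3.97512037e-02, -1.26110382e-05]), 'tool_pos': array([ 0.29911153, -0.63243987,  0.17826868]), 'ee_rot': array([-3.14059230e+00, -2.74000935e-06,  4.41800805e-01]), 'ft_force': array([ 0.39447676, -0.66745293, -0.87947261]), 'wrist_torque': array([ 0.01313313, -0.00066839,  0.04038122]), 'finger_force': 0.0, 'gripper_width': 0.0910552032575105}
```

View pics/top0.png

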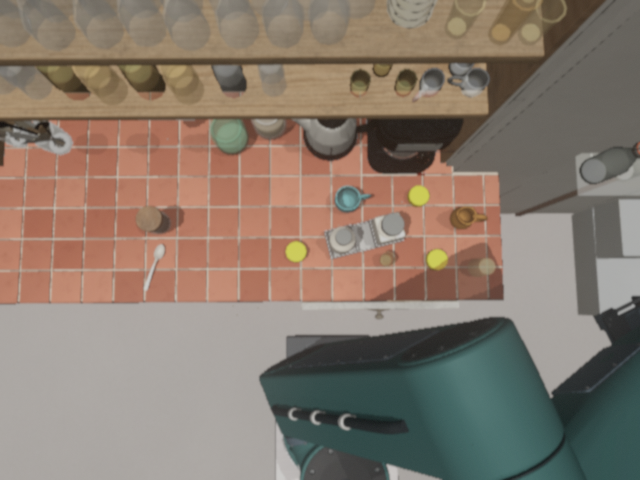

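View pics/side0.png

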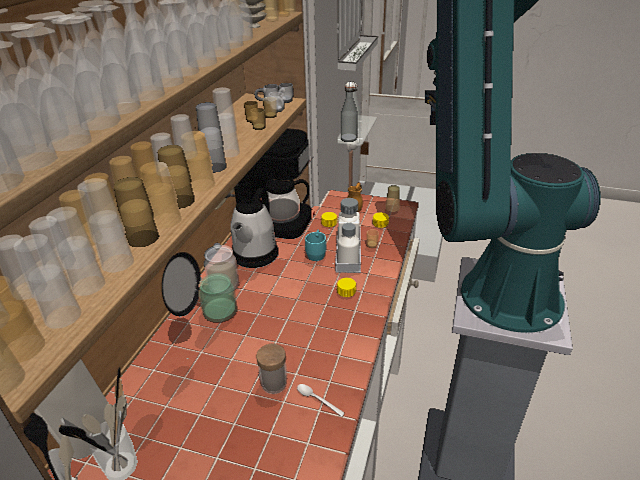

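The caddy is at about (366,234) in the top view and (348,245) in the side view, with its two bottle caps near (344,238) and (392,226) in the top view. I'll zoom in to tell the bottles apart.

```bash
python3 - <<'E'
import cv2,numpy as np
a=cv2.imread("pics/top0.png")[180:280,310:440]; b=cv2.imread("pics/side0.png")[190:280,300:410]
z=lambda i:cv2.resize(i,(400,int(400*i.shape[0]/i.shape[1])),interpolation=cv2.INTER_CUBIC)
a,b=z(a),z(b);h=max(len(a),len(b))
p=lambda i:np.pad(i,((0,h-len(i)),(0,0),(0,0)))
cv2.imwrite("pics/z0.png",np.hstack([p(a),p(b)]))
E
```

```text
(no output)
```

View pics/z0.png

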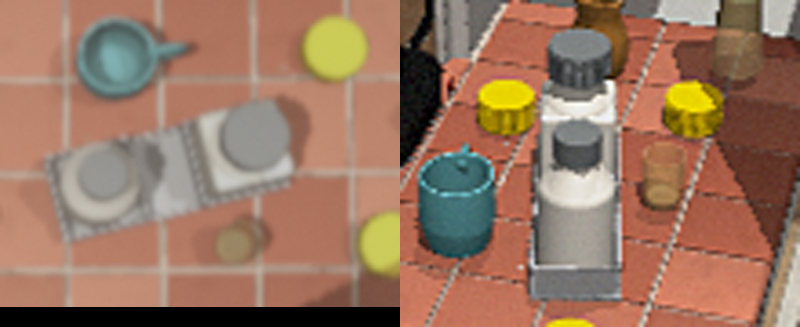

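The square bottle, with the large ribbed grey cap, is in the right-hand (-y) well. Its cap centre is at about (393,224) in the top view and (349,202) in the side view. The round bottle is in the left well.

```bash
cat >h.py <<'E'
import numpy as np
from cell import bot
from scipy.spatial.transform import Rotation as R
def ray(n,u,v):
    p=bot.camera_params(n); d=R.from_euler('xyz',p['orientation']).apply([(u-p['cx'])/p['fx'],-(v-p['cy'])/p['fy'],-1]); return p['position'],d
def cast(n,u,v,z):
    o,d=ray(n,u,v); return o+d*(z-o[2])/d[2]
def meet(a,b):
    (o,d),(q,e)=a,b; A=np.c_[d,-e]; s=np.linalg.lstsq(A,q-o,rcond=None)[0]; return (o+s[0]*d+q+s[1]*e)/2, np.linalg.norm(o+s[0]*d-q-s[1]*e)
def to_tool(p):
    s=bot.get_state(); return R.from_euler('xyz',s['ee_rot']).inv().apply(np.array(p)-s['tool_pos'])*100
E
python3 - <<'E'
from h import *
import cv2
im=cv2.imread("pics/top0.png")
sub=im[205:245,370:415].astype(int); sat=sub.max(2)-sub.min(2); g=sub.mean(2)
m=((sat<25)&(g>90)&(g<150)).astype(np.uint8)
m=cv2.morphologyEx(m,cv2.MORPH_OPEN,np.ones((5,5),np.uint8))
for c in cv2.findContours(m,0,2)[0]:
    (x,y),r=cv2.minEnclosingCircle(c); print(x+370,y+205,r,cv2.contourArea(c))
u,v=393.2,223.9
print(cast("top",u,v,.153),cast("side",349.4,202.3,.153),meet(ray("top",u,v),ray("side",349.4,202.3)))
z=lambda x,y:(310+x/3.077,180+y/3.077)
q=[cast("top",*z(*c),.034) for c in((45,158),(67,243),(292,183),(272,98))]
print(np.array(q),np.degrees([np.arctan2(*(q[0]-q[3])[[1,0]]),np.arctan2(*(q[1]-q[2])[[1,0]])]),np.mean(q,0))
ax=(q[0]+q[1]-q[2]-q[3]);ax/=np.linalg.norm(ax);print("well",np.mean(q,0)-.062*ax,np.mean(q,0)+.062*ax)
t=cast("top",u,v,.153);t[2]=.25;print(to_tool(t))
E
```

```text
385.0 243.0 2.2361679077148438 8.0
375.5 232.0 13.200478553771973 137.0
392.3125 223.6875 12.106722831726074 384.0
[ 0.51401309 -0.13858883  0.153     ] [ 0.5103208  -0.13694654  0.153     ] (array([ 0.5125374 , -0.13905771,  0.15167414]), np.float64(0.003324325237331901))
[[ 0.51094918  0.02605405  0.034     ]
 [ 0.43739206  0.00783992  0.034     ]
 [ 0.48773547 -0.1866379   0.034     ]
 [ 0.56191376 -0.17121363  0.034     ]] [104.48575668 104.5132603 ] [ 0.49949762 -0.08098939  0.034     ]
well [ 0.51502056 -0.1410147   0.034     ] [ 0.48397467 -0.02096408  0.034     ]
[ 40.54225159 -35.46195563  -7.1375494 ]
```

Call:
jog_arm(
  rows=[0,0,0,0,0,-4,1,0,0,0,4,-3,-6,1,0,0,0,7,-6,-7,1,0,0,0,10,-9,-7,1,0,0,0,13,-11.5,-7,1],
)

```text
time: 0.52
tool_pos: [0.3632, -0.4825, 0.2493]
ee_rot: [3.141, -0.0, 0.441]
ft_force: [0.9, 0.2, -0.2]
gripper_width: 0.0912
finger_force: 0.0
```

```bash
python3 -c "
from h import *
print(bot.get_state(),to_tool([.513,-.139,.25]))"
```

```text
{'time': 0.5167, 'joint_positions': array([-9.64208484e-01,  1.51079969e-01,  1.88780575e+00,  2.89688316e-05,
        1.10170126e+00,  1.65590774e-01]), 'joint_vel': array([ 0.69453526, -0.42827419,  0.50714307,  0.00363479, -0.06765407,
        0.68598585]), 'tau': array([-12.28073716, -55.35217524, -48.31327558,  -0.07004648,
         0.33105838,  -1.59834825]), 'tool_pos': array([ 0.36316535, -0.48251852,  0.24934855]), 'ee_rot': array([ 3.14060500e+00, -1.91268897e-04,  4.40984080e-01]), 'ft_force': array([ 0.91081468,  0.20292936, -0.15719596]), 'wrist_torque': array([ 0.01490024, -0.01865931, -0.02126111]), 'finger_force': 0.0, 'gripper_width': 0.09120657539717884} [ 28.21242701 -24.67002408  -0.08411452]
```

Call:
jog_arm(
  rows=[0,0,0,3,-2.6,0,1,0,0,0,6,-5.2,0,1,0,0,0,9,-7.9,0,1,0,0,0,12,-10.5,0,1,0,0,0,15,-13.1,0,1],
)

```text
time: 0.93
tool_pos: [0.4427, -0.2994, 0.2486]
ee_rot: [-3.141, 0.0, 0.442]
ft_force: [0.4, -0.0, -0.4]
gripper_width: 0.0915
finger_force: 0.0
```

Call:
jog_arm(
  rows=[0,0,0,3,-2.6,0,1,0,0,0,6,-5.2,0,1,0,0,0,9,-7.9,0,1,0,0,0,12,-10.5,0,1,0,0,0,12.4,-10.9,0,1],
)

```text
time: 1.35
tool_pos: [0.5094, -0.1455, 0.2486]
ee_rot: [-3.141, -0.001, 0.445]
ft_force: [-0.1, -0.3, -0.3]
gripper_width: 0.0911
finger_force: 0.0
```

Call:
jog_arm(
  rows=[0,0,0,0,0,2.5,1,0,0,0,0,0,5,1,0,0,0,0,0,5,1],
)

```text
time: 1.6
tool_pos: [0.5055, -0.1489, 0.1945]
ee_rot: [-3.137, 0.004, 0.442]
ft_force: [-1.4, 0.0, -1.1]
gripper_width: 0.0912
finger_force: 0.0
```

```bash
python3 - <<'E'
from h import *
import cv2
a=bot.grab_frame("top")[:,:,::-1]; b=bot.grab_frame("side")[:,:,::-1]
s=bot.get_state(); print(s['tool_pos'],s['ee_rot'],s['ft_force'],s['joint_positions'],s['time'],to_tool([.513,-.139,.124]))
z=lambda i:cv2.resize(i,(400,400),interpolation=cv2.INTER_CUBIC)
cv2.imwrite("pics/z1.png",np.hstack([z(a[170:290,320:440]),z(b[150:270,290:410])]))
E
```

```text
[ 0.50752983 -0.14988322  0.19846083] [-3.14027455e+00  1.35298135e-03  4.41590636e-01] [-0.00434467 -1.10225546  0.6953517 ] [-3.31199378e-01  8.37948332e-02  2.06506260e+00 -1.00569242e-06
  9.94624126e-01  7.98007753e-01] 1.7 [ 0.96974189 -0.74032531  7.44576022]
```

View pics/z1.png

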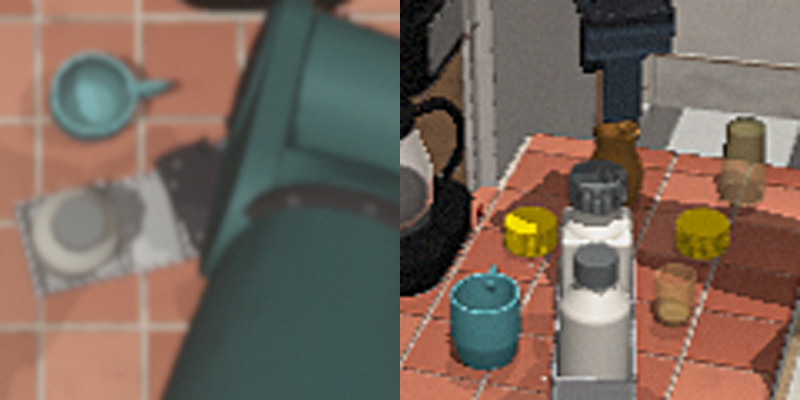

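The side view shows the fingers above and short of the cap at about (598,190) in the crop. The tool is about 1.2 cm away laterally, so I'll correct that first and then descend.

Call:
jog_arm(
  rows=[0,0,0,0.97,-0.74,0,1,0,0,0,0.97,-0.74,2,1,0,0,0,0.97,-0.74,4.5,1,0,0,0,0.97,-0.74,4.5,1],
)

```text
time: 2.03
tool_pos: [0.5126, -0.1382, 0.1516]
ee_rot: [-3.139, 0.002, 0.442]
ft_force: [-0.5, -0.2, -2.1]
gripper_width: 0.091
finger_force: 0.0
```

```bash
python3 - <<'E'
from h import *
import cv2
b=bot.grab_frame("side")[:,:,::-1]
s=bot.get_state(); print(s['tool_pos'],s['ee_rot'],s['ft_force'],s['time'],to_tool([.513,-.139,.124]))
cv2.imwrite("pics/z2.png",cv2.resize(b[150:240,300:400],(600,540),interpolation=cv2.INTER_CUBIC))
E
```

```text
[ 0.51323105 -0.13850802  0.15339526] [-3.14013886e+00  1.46038082e-03  4.41595033e-01] [-0.24520651  0.35996155  1.23868783] 2.0833 [-0.03762208  0.03887704  2.9395311 ]
```

View pics/z2.png

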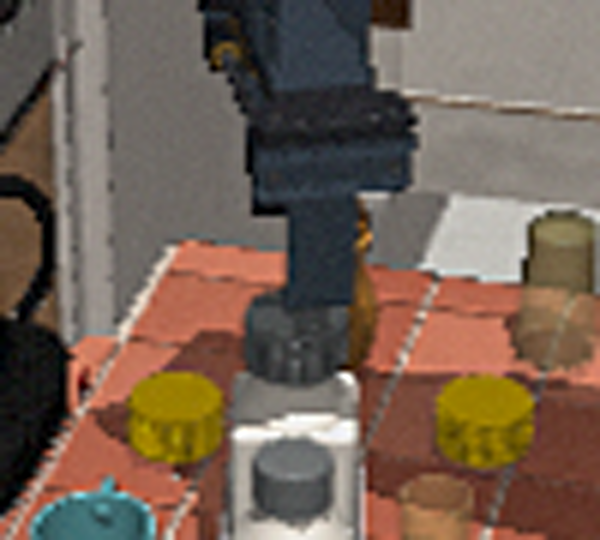

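The near fingertip is at about (320,305) in the crop, in front of the cap, whose left and right edges are at 247 and 348. I'll check the fingertip's projection against the known TCP position, which gives the camera bias.

```bash
python3 - <<'E'
from h import *
import cv2
s=bot.get_state();p=bot.camera_params("side");Rc=R.from_euler('xyz',p['orientation'])
T=R.from_euler('xyz',s['ee_rot'])
def proj(w):
    c=Rc.inv().apply(w-p['position']); return p['cx']+p['fx']*c[0]/-c[2], p['cy']-p['fy']*c[1]/-c[2]
for k in(-.016,0,.016): print(k,[np.round((np.array(proj(s['tool_pos']+T.apply([k,-.059,0])))-[300,150])*6)])
for x in(.510,.513,.516):print(x,(np.array(proj(np.array([x,-.139,.138])))-[300,150])*6)
E
```

```text
-0.016 [array([345., 367.])]
0 [array([314., 370.])]
0.016 [array([283., 373.])]
0.51 [297.5540077  336.51551666]
0.513 [292.00119348 335.7270269 ]
0.516 [286.45332642 334.93923963]
```

```bash
python3 - <<'E'
from h import *
import cv2
b=bot.grab_frame("side")[:,:,::-1]; a=cv2.imread("pics/side0.png")
f=lambda i:cv2.resize(cv2.convertScaleAbs(i[190:220,335:368],alpha=1.8,beta=0),(400,364),interpolation=cv2.INTER_NEAREST)
cv2.imwrite("pics/z3.png",np.hstack([f(a),f(b)]))
E
```

```text
(no output)
```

View pics/z3.png

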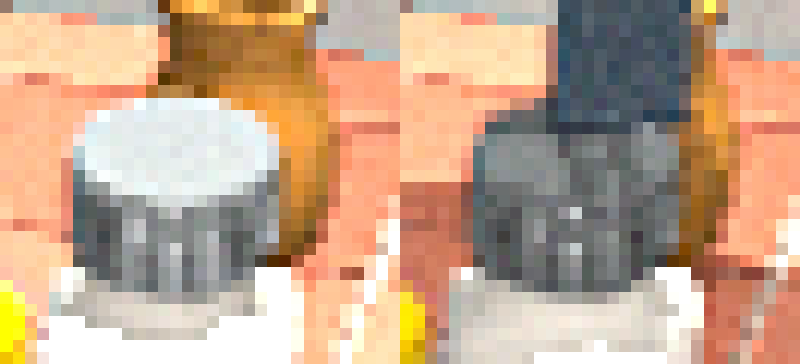

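The blue finger part ends at about row 200 over the rear of the cap's top, and a grey tip seems to continue below it. There is about 18 mm of clearance by measurement, so I'll descend in small steps and watch the force.

Call:
jog_arm(
  rows=[0,0,0,0,0,0.5,1,0,0,0,0,0,1,1,0,0,0,0,0,1,1],
)

```text
time: 2.38
tool_pos: [0.5138, -0.139, 0.1437]
ee_rot: [3.141, -0.0, 0.442]
ft_force: [-1.0, -0.1, 0.1]
gripper_width: 0.0915
finger_force: 0.0
```

Call:
jog_arm(
  rows=[0,0,0,0,0,0.7,1,0,0,0,0,0,1.4,1,0,0,0,0,0,1.9,1,0,0,0,0,0,1.9,1],
)

```text
time: 2.72
tool_pos: [0.5129, -0.1387, 0.1233]
ee_rot: [-3.14, 0.001, 0.442]
ft_force: [-0.4, 1.0, 0.7]
gripper_width: 0.0913
finger_force: 0.0
```

Call:
jog_arm(
  grip_force=5,
  rows=[0,0,0,0,0,0,0.7,0,0,0,0,0,0,0.5,0,0,0,0,0,0,0.5,0,0,0,0,0,0,0.5,0,0,0,0,0,0,0.5],
)

```text
time: 3.13
tool_pos: [0.5138, -0.139, 0.1248]
ee_rot: [3.141, -0.0, 0.442]
ft_force: [-0.1, -0.8, -0.7]
gripper_width: 0.0604
finger_force: 0.0
```

Call:
jog_arm(
  grip_force=5,
  rows=[0,0,0,0,0,0,0.4,0,0,0,0,0,0,0.4,0,0,0,0,0,0,0.4,0,0,0,0,0,0,0.4],
)

```text
time: 3.47
tool_pos: [0.5137, -0.139, 0.1247]
ee_rot: [3.142, -0.0, 0.442]
ft_force: [-0.7, 0.5, -0.8]
gripper_width: 0.0374
finger_force: 0.0
```

```bash
python3 - <<'E'
from h import *
import cv2
b=bot.grab_frame("side")[:,:,::-1]
s=bot.get_state(); print(s)
print(R.from_euler('xyz',s['ee_rot']).inv().apply(s['ft_force']))
cv2.imwrite("pics/z4.png",cv2.resize(b[160:240,310:400],(600,533),interpolation=cv2.INTER_CUBIC))
E
```

```text
{'time': 3.5167, 'joint_positions': array([-3.07997652e-01,  1.93168335e-01,  2.09952995e+00,  4.20646581e-05,
        8.48871277e-01,  8.20965048e-01]), 'joint_vel': array([ 0.00077397,  0.00021189, -0.00407222,  0.00055239,  0.0001976 ,
        0.00054803]), 'tau': array([ 1.73839799e-03, -5.45009065e+01, -3.74103177e+01,  5.93628036e-02,
       -3.16543970e-02,  1.40750421e-05]), 'tool_pos': array([ 0.51369183, -0.13895556,  0.12465566]), 'ee_rot': array([-3.14158529e+00, -3.84179161e-05,  4.41805829e-01]), 'ft_force': array([0.7834278 , 0.13163708, 0.90445378]), 'wrist_torque': array([ 0.00557185, -0.01312466, -0.02174544]), 'finger_force': 0.0, 'gripper_width': 0.037007035420338015}
[ 0.76452301  0.21596818 -0.904426  ]
```

View pics/z4.png

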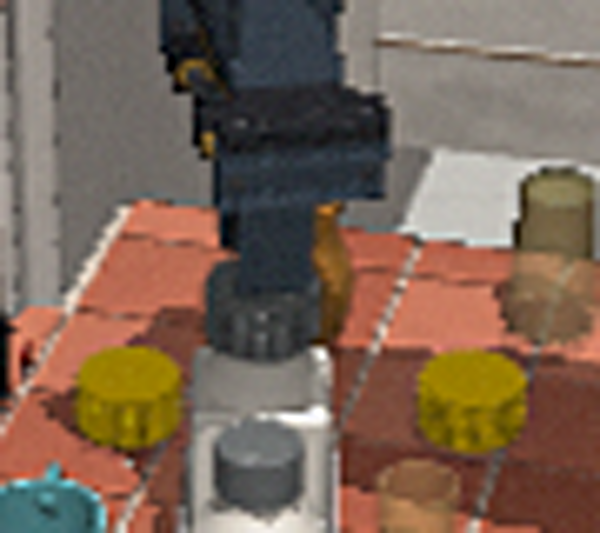

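The gripper closed to 37 mm, but the 54 mm cap isn't between the fingers. The finger ends at about (275,290) in the crop, over the cap top. I need to check the predicted tip rows against the image.

```bash
python3 - <<'E'
from h import *
import cv2
s=bot.get_state();p=bot.camera_params("side");Rc=R.from_euler('xyz',p['orientation'])
T=R.from_euler('xyz',s['ee_rot'])
def proj(w):
    c=Rc.inv().apply(w-p['position']); return np.round([p['cx']+p['fx']*c[0]/-c[2], p['cy']-p['fy']*c[1]/-c[2]],1)
t=s['tool_pos']
for z in(0,-.03,-.06,-.079):
  print(z,[proj(t+T.apply([k,-.031,z])) for k in(-.016,.016)], "body end",proj(t+T.apply([0,-.089,z])))
c=np.array([.513,-.139,.153]); print("captop",proj(c),"back",proj(c-[0,.027,0]),"front",proj(c+[0,.027,0]),"rim",proj(c+[0,.027,-.03]))
b=bot.grab_frame("side")[:,:,::-1]; a=cv2.imread("pics/side0.png")
for r in range(196,216,2): print(r,a[r,338:362,2], b[r,338:362,2],sep="\n")
E
```

```text
0 [array([355.3, 214.3]), array([345.2, 215.2])] body end [354.  224.9]
-0.03 [array([355.5, 206. ]), array([345.3, 207. ])] body end [354.2 216.6]
-0.06 [array([355.8, 197.6]), array([345.4, 198.6])] body end [354.4 208. ]
-0.079 [array([355.9, 192.2]), array([345.5, 193.1])] body end [354.5 202.5]
captop [348.7 201.9] back [350.8 197.6] front [346.6 206.2] rim [346.5 214.4]
196
[131 166 181 210 214 210 213 210 206 152  48  67  80  80  89 103 108 110
 112 111 114 107 107 131]
[137 174 184 221 207   0   4  27  42  43  43  41  45  39  47  37  40  37
  59 104 120 109 109 134]
198
[183 181 178 183 184 175 150 151 137 122 130 131 129 133 137 130 135 132
 137 137 130 133 126 129]
[184 184 184 192 202 192 121 109  44  27  38  35  38  38  37  43  36  32
  68 131 142 133 130 130]
200
[185 185 179 158 122 124 127 129 125 128 126 126 129 126 131 126 124 130
 134 140 141 141 137 128]
[185 191 187 142  52  47  58  45  44  39  49  44  43  40  44  37  42  34
  47  77 119 147 142 126]
202
[188 185 159 102 131 131 130 128 125 126 126 124 128 130 133 127 126 131
 130 120 123 136 130 110]
[189 191 145
[... 598 characters left out ...]
 103  80  45  55  38  45  72  79  59  64  71  55  63  62  59  41  60
  61  71  77  81  73 111]
210
[198 203 180  67  51  47  60  81  84  68  88 117  71  84 100  73  45  60
  72  74  76  63  86 169]
[121 118 107  56  53  48  44  62  73  60  77 114  57  66  74  61  47  53
  58  67  73  68  99 171]
212
[198 178 160 136  71  47  56  80  77  59  79  94  59  82  96  71  58  79
 180 255 219 157 138 139]
[120 122 123 112  52  40  45  59  62  48  61  72  47  64  70  57  48  64
 125 196 199  70  75  98]
214
[184 114 132 104 107 115 117 121 114 102  91  95  85  83 100 119 117 107
 147 238 235 191 190 193]
[114 107 110 108 116 120 125 120 118  98  86  90  91  81 108 123 124 115
 114 145 176 168 105 118]
```

Ribs are still visible in front, and the finger and palm sit about 12 px (about 40 mm) higher in the image than the reported pose predicts. So the tool is probably about 4 cm above where it's reported. With the gripper wide open, going a few cm lower clears the bottle either way, so I'll open, descend and look.

Call:
jog_arm(
  rows=[0,0,0,0,0,0,1,0,0,0,0,0,0,1,0,0,0,0,0,0,1,0,0,0,0,0,0,1,0,0,0,0,0,0,1],
)

```text
time: 3.98
tool_pos: [0.5137, -0.139, 0.1246]
ee_rot: [-3.142, -0.0, 0.442]
ft_force: [-0.2, -0.5, 0.5]
gripper_width: 0.0672
finger_force: 0.0
```

Call:
jog_arm(
  rows=[0,0,0,0,0,0,1,0,0,0,0,0,0,1,0,0,0,0,0,0.5,1,0,0,0,0,0,1,1,0,0,0,0,0,1,1],
)

```text
time: 4.4
tool_pos: [0.513, -0.1387, 0.1134]
ee_rot: [-3.141, 0.001, 0.442]
ft_force: [0.1, 0.8, 0.2]
gripper_width: 0.0916
finger_force: 0.0
```

Call:
jog_arm(
  rows=[0,0,0,0,0,0.5,1,0,0,0,0,0,1,1,0,0,0,0,0,1.5,1,0,0,0,0,0,2,1,0,0,0,0,0,2,1],
)

```text
time: 4.82
tool_pos: [0.513, -0.1388, 0.0934]
ee_rot: [-3.141, 0.001, 0.442]
ft_force: [-0.4, 1.3, -0.2]
gripper_width: 0.0912
finger_force: 0.0
```

```bash
python3 - <<'E'
from h import *
import cv2
b=bot.grab_frame("side")[:,:,::-1]
a=bot.grab_frame("top")[:,:,::-1]
s=bot.get_state(); print(s['tool_pos'],s['ft_force'],s['gripper_width'],s['time'])
f=lambda i:cv2.resize(i,(400,400),interpolation=cv2.INTER_CUBIC)
cv2.imwrite("pics/z5.png",np.hstack([f(cv2.convertScaleAbs(b[165:225,325:385],alpha=1.8)),f(cv2.convertScaleAbs(a[180:270,340:430],alpha=1.8))]))
E
```

```text
[ 0.51350332 -0.1389299   0.09433071] [ 0.36373229  0.00860116 -0.30256771] 0.0912818779293634 4.9167
```

View pics/z5.png

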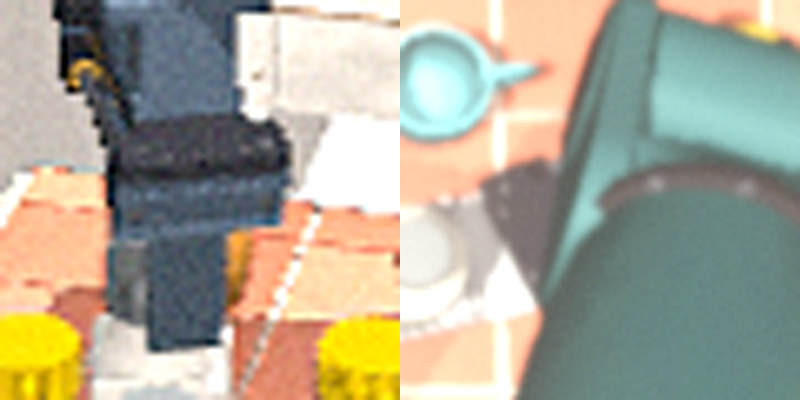

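The near finger is now visibly in front of the cap, with its tip at about (353,217) in the full frame. That puts the true TCP height about 40 mm above the reported one. I'll go down another 1 cm and close gently.

Call:
jog_arm(
  grip_force=5,
  rows=[0,0,0,0,0,0.5,1,0,0,0,0,0,1,0.7,0,0,0,0,0,1,0.6,0,0,0,0,0,1,0.4,0,0,0,0,0,1,0.4],
)

```text
time: 5.33
tool_pos: [0.5137, -0.139, 0.0846]
ee_rot: [-3.142, 0.0, 0.442]
ft_force: [-0.2, 0.7, 0.4]
gripper_width: 0.0673
finger_force: 0.0
```

Call:
jog_arm(
  grip_force=5,
  rows=[0,0,0,0,0,0,0.4,0,0,0,0,0,0,0.4,0,0,0,0,0,0,0.4],
)

```text
time: 5.58
tool_pos: [0.5137, -0.1389, 0.0848]
ee_rot: [-3.141, -0.0, 0.442]
ft_force: [0.2, 3.1, 0.8]
gripper_width: 0.0543
finger_force: 5.0
```

```bash
python3 - <<'E'
from h import *
import cv2
b=bot.grab_frame("side")[:,:,::-1]
s=bot.get_state(); print(s)
print(R.from_euler('xyz',s['ee_rot']).inv().apply(s['ft_force']))
cv2.imwrite("pics/z6.png",cv2.resize(cv2.convertScaleAbs(b[165:225,325:385],alpha=1.8),(500,500),interpolation=cv2.INTER_CUBIC))
E
```

```text
{'time': 5.6333, 'joint_positions': array([-3.07938418e-01,  2.58014321e-01,  2.11275180e+00,  2.49484094e-04,
        7.70805339e-01,  8.20950755e-01]), 'joint_vel': array([ 0.00183802,  0.00086641,  0.00014562,  0.00017814, -0.0003729 ,
        0.00046652]), 'tau': array([-1.02522042e+00, -5.64112151e+01, -3.44862127e+01, -2.54377713e-01,
       -2.73060221e-01,  1.17876206e-02]), 'tool_pos': array([ 0.51367739, -0.13887257,  0.08476254]), 'ee_rot': array([-3.14147988e+00, -1.33960763e-04,  4.41728181e-01]), 'ft_force': array([-0.2233309 ,  2.90164844,  1.36394073]), 'wrist_torque': array([0.35809845, 0.09643005, 0.04263937]), 'finger_force': 5.00003112712875, 'gripper_width': 0.054037584154434354}
[ 1.03875008 -2.7187597  -1.363495  ]
```

View pics/z6.png

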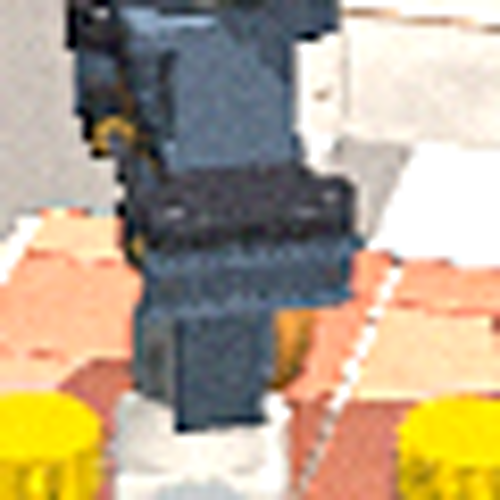

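Width is 54 mm, so the cap is gripped, and the side view shows the finger across it. I'll firm up the grip and press down about 5.5 mm.

Call:
jog_arm(
  grip_force=35,
  rows=[0,0,0,0,0,0,0.3,0,0,0,0,0,0,0.3,0,0,0,0,0,0,0.3],
)

```text
time: 5.88
tool_pos: [0.5137, -0.1389, 0.0847]
ee_rot: [-3.142, -0.0, 0.442]
ft_force: [-0.2, 1.9, 2.9]
gripper_width: 0.0534
finger_force: 35.0
```

Call:
jog_arm(
  rows=[0,0,0,0,0,0.1,0.3,0,0,0,0,0,0.2,0.3,0,0,0,0,0,0.3,0.3,0,0,0,0,0,0.3,0.3],
)

```text
time: 6.22
tool_pos: [0.5138, -0.139, 0.0816]
ee_rot: [3.142, -0.0, 0.442]
ft_force: [-1.6, 2.7, 6.4]
gripper_width: 0.0531
finger_force: 35.0
```

Call:
jog_arm(
  rows=[0,0,0,0,0,0.1,0.3,0,0,0,0,0,0.2,0.3,0,0,0,0,0,0.25,0.3,0,0,0,0,0,0.25,0.3,0,0,0,0,0,0.25,0.3],
)

```text
time: 6.63
tool_pos: [0.5138, -0.139, 0.0793]
ee_rot: [3.142, -0.0, 0.442]
ft_force: [-2.8, 2.3, 7.4]
gripper_width: 0.053
finger_force: 35.0
```

Call:
jog_arm(
  rows=[0,0,-4,0,0,0,0.3,0,0,-8,0,0,0,0.3,0,0,-12,0,0,0,0.3,0,0,-16,0,0,0,0.3,0,0,-20,0,0,0,0.3],
)

```text
time: 7.05
tool_pos: [0.5144, -0.1393, 0.0796]
ee_rot: [3.14, -0.001, 0.794]
ft_force: [0.0, 0.2, 7.6]
gripper_width: 0.0534
finger_force: 35.0
```

```bash
python3 -c "
from h import *
s=bot.get_state();print(s)"
```

```text
{'time': 7.05, 'joint_positions': array([-3.08176037e-01,  2.67378922e-01,  2.11327719e+00, -2.17192981e-04,
        7.59414827e-01,  4.68511635e-01]), 'joint_vel': array([-1.18358438e-03,  3.36696009e-05, -4.44337422e-05,  1.44765901e-03,
       -8.66617462e-04, -8.31853303e-01]), 'tau': array([-6.07704325e-02, -5.35347819e+01, -3.10635281e+01, -2.31969585e-03,
       -1.23740343e-02,  1.72570311e+00]), 'tool_pos': array([ 0.51442296, -0.13934557,  0.07957854]), 'ee_rot': array([ 3.14016730e+00, -5.53500126e-04,  7.94266453e-01]), 'ft_force': array([0.03017128, 0.1607829 , 7.55818003]), 'wrist_torque': array([ 0.02029557, -0.00082369, -0.05032784]), 'finger_force': 35.00046554021537, 'gripper_width': 0.053423697319937326}
```

Call:
jog_arm(
  rows=[0,0,-5,0,0,0,0.3,0,0,-10,0,0,0,0.3,0,0,-15,0,0,0,0.3,0,0,-20,0,0,0,0.3,0,0,-25,0,0,0,0.3],
)

```text
time: 7.47
tool_pos: [0.5145, -0.1394, 0.0796]
ee_rot: [3.14, 0.0, 1.232]
ft_force: [-0.1, 0.2, 7.3]
gripper_width: 0.0535
finger_force: 35.0
```

Call:
jog_arm(
  rows=[0,0,-5,0,0,0,0.3,0,0,-10,0,0,0,0.3,0,0,-15,0,0,0,0.3,0,0,-20,0,0,0,0.3,0,0,-25,0,0,0,0.3],
)

```text
time: 7.88
tool_pos: [0.5145, -0.1394, 0.0796]
ee_rot: [3.14, 0.001, 1.668]
ft_force: [-0.6, 0.3, 6.7]
gripper_width: 0.0533
finger_force: 35.0
```

Call:
jog_arm(
  rows=[0,0,-5,0,0,0,0.3,0,0,-10,0,0,0,0.3,0,0,-15,0,0,0,0.3,0,0,-20,0,0,0,0.3,0,0,-20,0,0,0,0.3],
)

```text
time: 8.3
tool_pos: [0.5145, -0.1394, 0.0796]
ee_rot: [3.141, 0.001, 2.018]
ft_force: [0.3, -0.0, 6.7]
gripper_width: 0.0535
finger_force: 35.0
```

```bash
python3 -c "
from h import *
s=bot.get_state();print({k:s[k] for k in('tool_pos','ee_rot','ft_force','wrist_torque','joint_positions','gripper_width','time')})"
```

```text
{'tool_pos': array([ 0.51447562, -0.13937254,  0.07961525]), 'ee_rot': array([3.14050088e+00, 1.29497870e-03, 2.01836326e+00]), 'ft_force': array([ 0.26502291, -0.04238588,  6.68979766]), 'wrist_torque': array([ 0.02364184, -0.13986685,  0.03131418]), 'joint_positions': array([-3.08169102e-01,  2.67330038e-01,  2.11324970e+00, -2.81330405e-04,
        7.59330253e-01, -7.55532862e-01]), 'gripper_width': 0.05349266871525311, 'time': 8.3}
```

Call:
jog_arm(
  rows=[0,0,0,0,0,-0.3,0.3,0,0,0,0,0,-0.6,0.3,0,0,0,0,0,-0.9,0.3,0,0,0,0,0,-0.9,0.3,0,0,0,0,0,-0.9,0.3],
)

```text
time: 8.72
tool_pos: [0.5138, -0.1391, 0.0882]
ee_rot: [3.141, 0.0, 2.013]
ft_force: [0.8, 0.4, 2.0]
gripper_width: 0.0537
finger_force: 35.0
```

It reads +3.5 mm above locked height with the spring still pushing up, so the cap is free. Now I'll lift it.

Call:
jog_arm(
  rows=[0,0,0,0,0,-0.5,0.3,0,0,0,0,0,-1,0.3,0,0,0,0,0,-1.5,0.3,0,0,0,0,0,-2,0.3,0,0,0,0,0,-2.5,0.3],
)

```text
time: 9.13
tool_pos: [0.5136, -0.1389, 0.1137]
ee_rot: [-3.142, -0.0, 2.013]
ft_force: [-0.5, -0.1, -0.5]
gripper_width: 0.0533
finger_force: 35.0
```

Call:
jog_arm(
  rows=[0,0,0,0,0,-1,0.3,0,0,0,0,0,-2,0.3,0,0,0,0,0,-3,0.3,0,0,0,0,0,-4,0.3,0,0,0,0,0,-4.9,0.3],
)

```text
time: 9.55
tool_pos: [0.5139, -0.139, 0.1636]
ee_rot: [3.141, 0.0, 2.013]
ft_force: [0.3, 0.1, -0.6]
gripper_width: 0.0532
finger_force: 35.0
```

Call:
jog_arm(
  rows=[0,0,0,0,0,0,0.3,0,0,0,0,0,0,0.3,0,0,0,0,0,0,0.3,0,0,0,0,0,0,0.3],
)

```text
time: 9.88
tool_pos: [0.5133, -0.1388, 0.1616]
ee_rot: [-3.141, -0.001, 2.013]
ft_force: [0.5, -0.1, -0.6]
gripper_width: 0.0533
finger_force: 35.0
```

```bash
python3 - <<'E'
from h import *
import cv2
b=bot.grab_frame("side")[:,:,::-1]
s=bot.get_state(); print({k:s[k] for k in('tool_pos','ee_rot','ft_force','joint_vel','gripper_width','time')})
cv2.imwrite("pics/z7.png",cv2.resize(b[150:280,290:420],(600,600),interpolation=cv2.INTER_CUBIC))
E
```

```text
{'tool_pos': array([ 0.51328104, -0.13885507,  0.1615404 ]), 'ee_rot': array([-3.14081398e+00, -7.12382129e-04,  2.01261298e+00]), 'ft_force': array([-0.1097783 ,  0.9409684 , -0.42097005]), 'joint_vel': array([-0.00040499,  0.00183951, -0.00141944,  0.00068068, -0.00111433,
        0.00013734]), 'gripper_width': 0.05327226040260547, 'time': 9.9333}
```

View pics/z7.png

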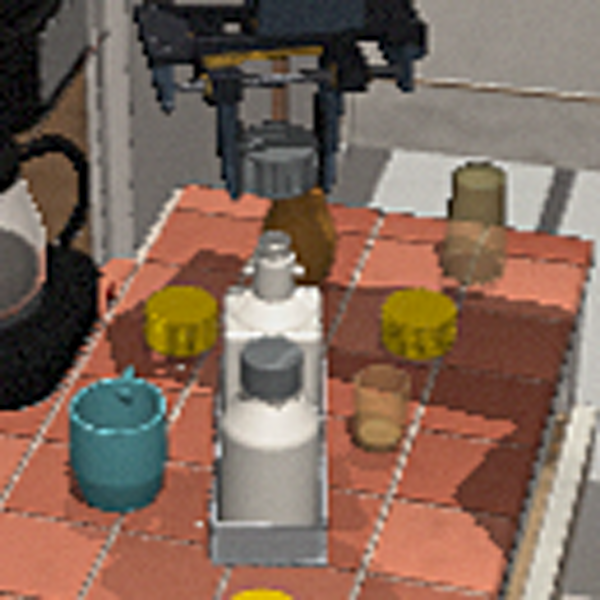

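The cap, at about (279,165) in the crop, is off and held level between the fingers. It sits about 6 cm above the exposed mouth and plug at (274,245). The bottle is standing in its well and the other objects haven't moved.

```bash
python3 -c "
from cell import bot
print(bot.close_job())"
```

```text
the job is handed in; nothing more can be done
None
```

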